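# Inspect the scraper's edge under the loupe

### The arm

A 6-joint arm with a two-finger parallel gripper is mounted at the origin on the work surface. World frame = base frame: x ahead of the robot, y to its left, z up, the work surface at z = 0. Lengths are in m, angles in degrees, forces in N, time in s.
With the tool pointing down it reaches from about 0.325 to 1 m from the base axis. Payload 5.1 kg.
Tool frame: the origin (TCP) lies midway between the tips of the shut fingers; the grasp point (between the pads) lies 19 mm behind it; z points along the fingers, y is the direction in which the jaws open and shut (so a half turn about z gives the same grasp; the last joint's range is limited). The gripper opens to 85 mm and grips with 20 to 120 N. Pads are 22 mm wide; open, the fingers measure 114 mm over their backs; the gripper's body (76 mm by 85 mm) begins 54 mm behind the grasp point. The pads swing forward as they close: fully open they stand 13 mm farther back than shut.
Start: joints at [-68.044, 7.093, 94.555, -0, 78.352, -4.733], TCP at [0.292, -0.581, 0.231] pointing down, gripper open.
Joint ranges: [-149.61, 149.61], [-58.7, 133.49], [1.44, 155.28], [-77.14, 257.14], [18.33, 153.61], [-166.67, 166.67]. Speed limits (degrees/s): [147.25, 147.25, 180, 180, 180, 180].

### API

Orientations are given as a 3x3 rotation matrix whose columns are the frame's x, y, z axes.
In Python, from workcell import * gives the robot as it stands. The module is installed in compiled form; this text tells all that it offers.
- The arm moves only by the shell command python3 -m crank 'ROWS'. ROWS is a JSON object of lists of equal length, an entry for each row: "jaw": the opening, from -1 (shut) to 1 (fully open); "linear": the shift along the tool's x, y, z in cm, a list of three; "rot": the turn, a rotation vector about the tool's x, y, z in degrees, a list of three. In form: {"jaw": [jaw, ...], "linear": [[dx, dy, dz], ...], "rot": [[ax, ay, az], ...]}. A call has 1 to 10 rows; each row is the pose to reach, as a shift and turn from the pose commanded when the call began, along the tool's axes at that moment; what a row does not reach only later rows make up. A row lasts 1/12 s, in which the tool goes at most 41.7 mm and 7.16 degrees, less where a joint would pass 70% of its speed; a pose out of reach is approached as far as the arm can. A call with a gripper value outside its range is refused whole. The fingers move at their own pace and stop on an object; the grip force is fixed at half the most. Time passes only in rows, so rows that repeat a pose let the fingers close. It gives the time, the measured TCP pose, the force and the opening at its end, in the units of the state.
- read_state(): the state, without advancing time (a new reading comes with each control period).
- get_image(name): name is "side" or "top"; returns a dict with "frame" (420x560x3 uint8, red, green, blue), "intrinsics" (3x3 intrinsics, pixels), "k1" (the pictures are not rectified: a ray, as slopes to the right and down, at radius r is drawn at 1 + k1 r^2 times it, then the intrinsics apply), "R" (3x3) and "t" (3): a world point X has camera coordinates R X + t. Camera axes: x right, y down, z forward; pixel columns grow to the right and rows downward; lengths in m; the calibration is good to about 2 mm. A picture is of the moment at which its call begins. There is no depth.
- sign_off(): hands the job in, once; it reports no verdict.
The state is a dict: "clock": time; "joint_pos": joint angles; "joint_vel": joint speeds; "joint_torque": joint torques, N m; "tool_pos": TCP position; "orientation": TCP orientation; "force": force on the tool from outside, world axes, zero at the start; "moment": the same for the moment, N m; "gripper_width": finger opening in m.
Only numpy, scipy, OpenCV 4.12 (cv2) and the standard library are available. Lean on these libraries where they do the work, as an engineer would, in place of code of your own. Each camera call takes 0.05 s, during which the arm holds its last target.

### The job

Take the cabinet scraper out of the dark rack, stand it upright in the slot of the pale inspection block, all the way down until its wooden grip rests on the block, and let go of it. Then pick up the loupe and hold it level and still with its lens centred over the orange mark on the scraper's upper edge, the rim at the height of the red pointer on the post; the loupe must never touch the scraper. Finish while still holding the loupe there in the air, and leave everything else on the bench where it is.

Things in the scene. Friction and masses are not known exactly. Their poses are not given: they have to be found in the camera images.
- scraper: cabinet scraper: a bare steel plate 120 mm long, 4 mm thick and 70 mm tall, standing on edge, with a wooden grip across its middle (70 mm long, 24 mm thick over both cheeks, from 22 to 54 mm above the lower edge). Origin: middle of the lower long edge; x along its length, y across its thickness, z up. About 0.26 kg. At the start it stands in the rack, its grip resting on the rack's top.
- scraper_spot (a point): orange paint mark, 16 mm long, at the middle of the scraper's upper long edge, 70 mm above its lower edge
- rack: fixed dark wooden storage rack, 150 x 60 x 40 mm tall, with one slot 12 mm wide along its length. Origin: centre of its underside; x along the slot.
- block: fixed pale wooden inspection block, 70 mm wide, top 45 mm above the bench. Slot along its x axis, 8 mm wide, flared to 16 mm at the top, 136 mm long with closed ends, 26 mm deep, centred at the origin. The scraper's grip rests on the block's top when it is fully in (lower edge 23 mm above the bench). Origin: bench level under the middle of the slot; the block reaches from -85 to +130 mm along x. A 12 mm square metal post stands at x = +115 mm, to 200 mm above the bench.
- pointer: fixed red pointer clamped on the block's post, 14 mm tall; its height marks the focal height and differs from start to start (55 to 87 mm above the seated scraper's upper edge). Origin: arrow tip at mid-height, 90 mm from the middle of the slot towards the post.
- loupe: hand loupe: a round lens in a dark 70 mm rim, 14 mm thick, with a straight black handle 14 x 14 mm in section, reaching along its -x axis from 42 to 137 mm from the lens centre. Origin: lens centre, at mid-thickness; z is the lens axis, up at the start and to be kept up. About 0.09 kg. At the start it lies level, lens centre 37 mm above the bench.
- rest: fixed wooden loupe rest: a 75 x 75 mm pad 30 mm tall under the lens and a 14 mm thick, 30 mm wide support 30 mm tall under the handle, 125 mm along -x; between them the handle hangs free over a low strip 6 mm tall and 30 mm wide. Origin: bench level under the lens.
- glue: bystander, to be left alone: yellow glue bottle with a red cap, 56 mm across, 150 mm tall; origin at the centre of its underside
- tin: bystander, to be left alone: tin with a green label, 80 mm across, 100 mm tall; origin at the centre of its underside
- sander: bystander, to be left alone: cork sanding block, 100 x 60 x 30 mm; origin at the centre of its underside
- driver: bystander, to be left alone: screwdriver with an orange handle, 170 mm long, lying; origin on its length, at its underside
- jar: bystander, to be left alone: amber glass jar, 64 mm across, 85 mm tall; origin at the centre of its underside
- cup: bystander, to be left alone: small terracotta-coloured cup, 72 mm across, 85 mm tall; origin at the centre of its underside
- offcut: bystander, to be left alone: pale wood offcut, 120 x 45 x 35 mm; origin at the centre of its underside

How it is judged (in metres and radians):
On the way:
1. the scraper stands fully down in the block's slot, let go (z of scraper in the frame of block between 0.018 and 0.027 m and y of scraper in the frame of block between -0.006 and 0.006 m and x of scraper in the frame of block between -0.012 and 0.012 m and angle between the x axis of scraper and the x axis of block, either way round below 0.08 rad and angle between scraper's own z axis and vertical below 0.1 rad and contact force between the fingers and scraper below 0.1 N), for 0.3 s.
At the end, for the whole second after the job is handed in: Scraper fully down in the block's slot (within 4 mm), not touched by the fingers; fingers hold the loupe still, clear of scraper, block and pointer, lens centre within 13 mm sideways of the orange mark and 8 mm of the pointer's height, level within 8 degrees (all of step 1 and horizontal distance between loupe and scraper_spot below 0.013 m and z of loupe in the frame of pointer between -0.008 and 0.008 m and angle between loupe's own z axis and vertical below 0.14 rad and contact force between the fingers and loupe above 0.5 N and contact force between loupe and scraper below 0.1 N and contact force between loupe and block below 0.1 N and contact force between loupe and pointer below 0.1 N and linear speed of loupe below 0.02 m/s); the arm keeps its last pose, push and grip.
It fails at once if the loupe touches the scraper (contact force between loupe and scraper above 0.3 N).
It fails at once if a bystander is shifted by more than 30 mm (distance of any of glue, tin, sander, driver, jar, cup, offcut from where it was at the start of the episode above 0.03 m).
It also fails if it takes over 64 s, if anything falls off the work surface, if the arm or the gripper's body presses on something with over 40 N, if the wrist force passes 120 N, or if a joint passes its speed limit or range.

## Working session

There is one attempt and no reset: what is moved stays moved. The work goes in short steps, Python scripts to look and compute and a shell command to move; the robot and the scene stay as the last step left them, time stands still between calls to the robot, and variables do not carry over. Pictures are saved under pics/ and viewed, and the job is handed in when it is done.

```bash
mkdir -p pics; cat > h.py <<'E'
from workcell import *
import numpy as np, cv2
def snap(n,f):
    g=get_image(n); cv2.imwrite(f,cv2.cvtColor(g["frame"],cv2.COLOR_RGB2BGR)); 
    np.savez(f+".npz",K=g["intrinsics"],k1=g["k1"],R=g["R"],t=g["t"]); return g
def proj(f,X):
    c=np.load(f+".npz"); p=np.asarray(X)@c["R"].T+c["t"]; s=p[...,:2]/p[...,2:]; r2=(s**2).sum(-1,keepdims=True)
    s=s*(1+c["k1"]*r2); K=c["K"]; return np.stack([K[0,0]*s[...,0]+K[0,2],K[1,1]*s[...,1]+K[1,2]],-1)
def ray(f,uv):
    c=np.load(f+".npz"); K=c["K"]; k=float(c["k1"])
    p=cv2.undistortPoints(np.array([[uv]],float),K,np.array([k,0,0,0,0.]))[0,0]
    R=c["R"]; return -R.T@c["t"], R.T@np.array([p[0],p[1],1])
def atz(f,uv,z):
    o,d=ray(f,uv); return o+d*(z-o[2])/d[2]
def crop(f,out,x0,y0,x1,y1,s):
    im=cv2.imread(f)[y0:y1,x0:x1]; cv2.imwrite(out,cv2.resize(im,None,fx=s,fy=s,interpolation=cv2.INTER_CUBIC))
E
python3 -c "
from h import *
for n in('side','top'):
    g=snap(n,f'pics/{n}0.png'); print(n,g['intrinsics'],g['k1'],-g['R'].T@g['t'],g['R'])
s=read_state(); print(s)"
```

```text
side [[454.45213922   0.         274.7313106 ]
 [  0.         454.45213922 208.02013431]
 [  0.           0.           1.        ]] -0.15492005690090832 [-0.01067458  0.63225393  0.95941226] [[-0.74823579 -0.66333286 -0.01152072]
 [-0.45505813  0.52578468 -0.71866026]
 [ 0.48276838 -0.53248473 -0.69526592]]
top [[482.44166654   0.         276.61980272]
 [  0.         482.44166654 204.36485169]
 [  0.           0.           1.        ]] -0.14149912198322298 [ 0.26603487 -0.01131424  1.55961936] [[ 0.01121311 -0.99993486 -0.00213037]
 [-0.9796112  -0.01055777 -0.2006251 ]
 [ 0.20058954  0.00433656 -0.97966578]]
{'clock': 0.1, 'joint_pos': array([-6.80458252e+01,  7.12975156e+00,  9.46278639e+01, -1.91958492e-04,
        7.83524694e+01, -4.73322101e+00]), 'joint_vel': array([-0.06060686, -0.08427813, -0.27122153,  0.03035868, -0.1101991 ,
       -0.05703367]), 'joint_torque': array([ 4.68243397e-04, -4.24928284e+01, -3.66653788e+01, -9.40344353e-05,
        3.90138957e-03, -7.22460129e-06]), 'tool_pos': array([ 0.29168411, -0.58024436,  0.23015946]), 'orientation': array([[ 8.93469960e-01,  4.49122377e-01, -7.21365573e-04],
       [ 4.49122929e-01, -8.93468199e-01,  1.78078522e-03],
       [ 1.55273290e-04, -1.91505992e-03, -9.99998154e-01]]), 'force': array([ 0.86339738, -0.75624938,  0.10566945]), 'moment': array([0.03055695, 0.02772641, 0.01739196]), 'gripper_width': 0.08539810352799121}
```

View pics/side0.png

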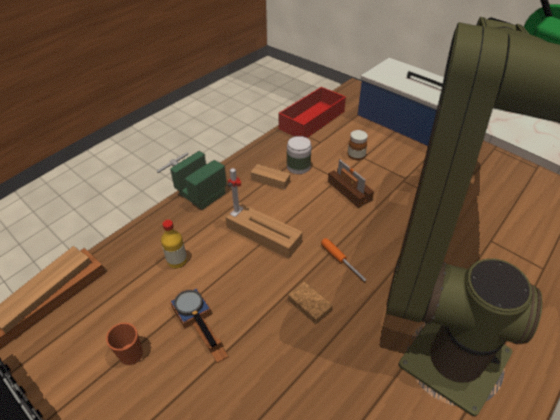

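View pics/top0.png

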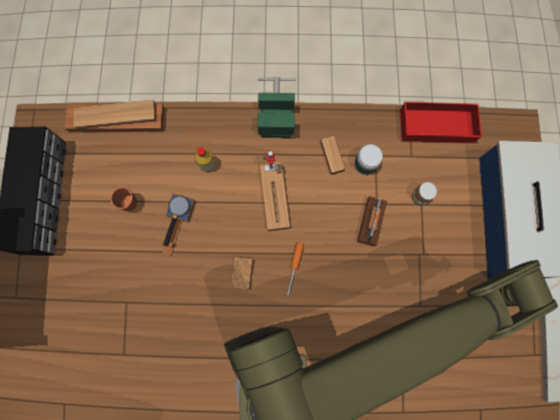

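```bash
python3 -c "
from h import *
crop('pics/top0.png','pics/t_rack.png',345,180,405,260,8)
crop('pics/top0.png','pics/t_block.png',245,140,305,240,6)
crop('pics/top0.png','pics/t_loupe.png',150,180,210,260,7)
crop('pics/side0.png','pics/s_rack.png',320,150,380,210,8)
crop('pics/side0.png','pics/s_block.png',210,160,310,260,6)
crop('pics/side0.png','pics/s_loupe.png',160,280,240,370,6)
"
```

```text
(no output)
```

View pics/t_rack.png

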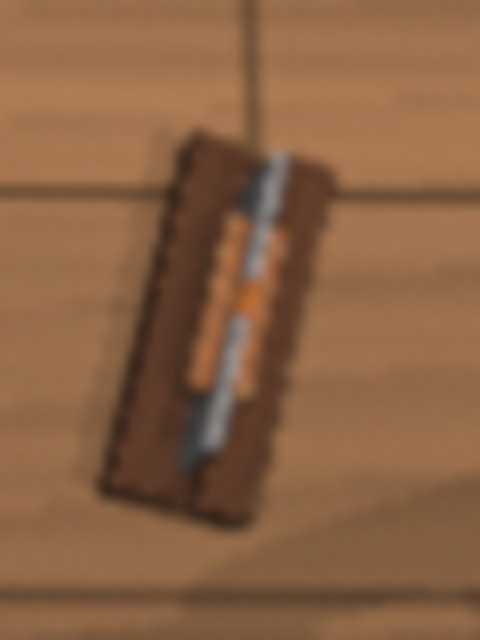

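View pics/t_block.png

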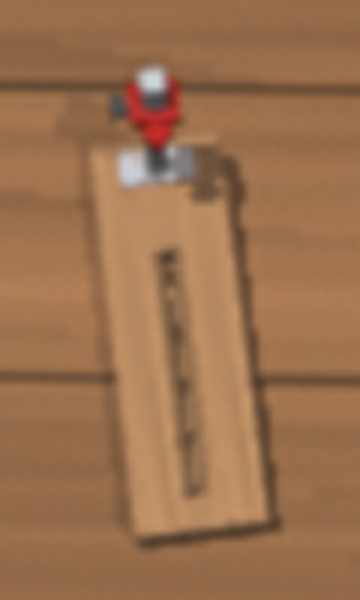

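View pics/t_loupe.png

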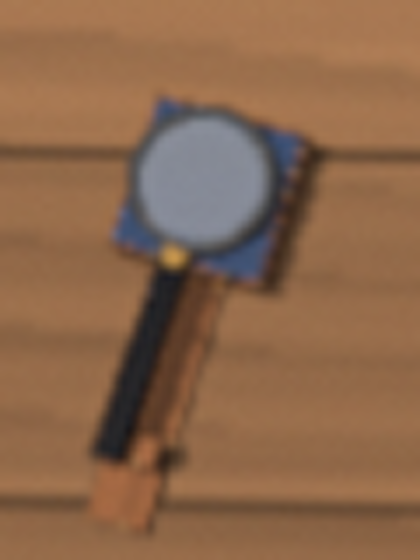

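View pics/s_rack.png

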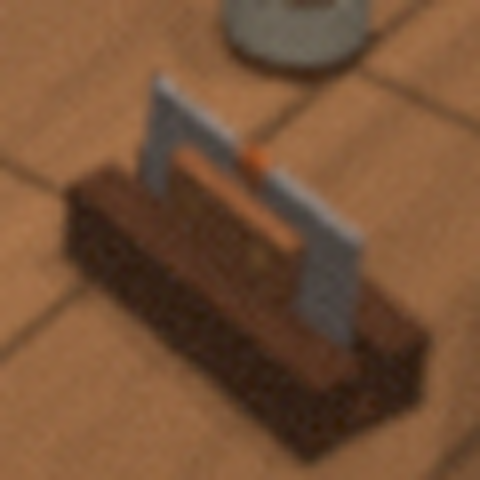

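View pics/s_block.png

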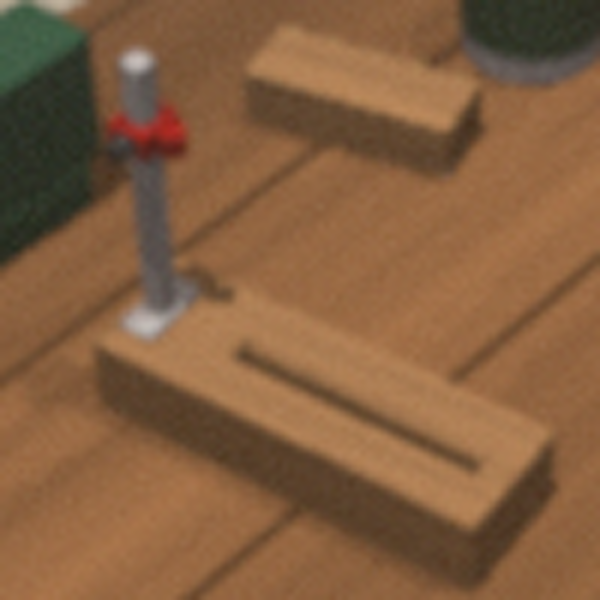

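View pics/s_loupe.png

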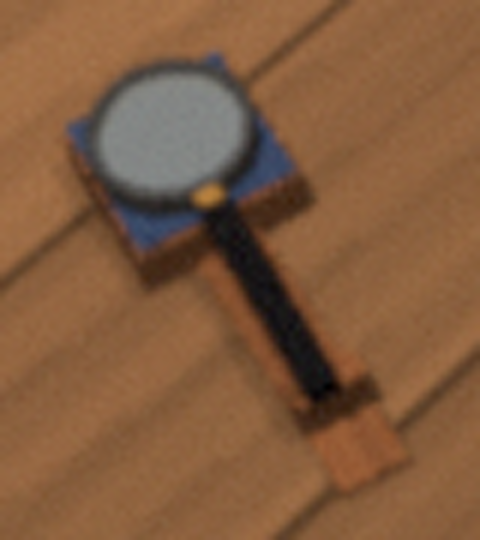

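```bash
cat > fit.py <<'E'
from h import *
from scipy.optimize import least_squares
T=lambda x,y,c,s:((x+.5)/s-.5+c[0],(y+.5)/s-.5+c[1])
def fit(obs,x0,name):
    # obs: (file, uv, local xyz)
    def f(p):
        c,s=np.cos(p[2]),np.sin(p[2]); r=[]
        for fl,uv,l in obs:
            X=[p[0]+c*l[0]-s*l[1],p[1]+s*l[0]+c*l[1],l[2]]
            r+=list(proj(fl,X)-uv)
        return np.array(r)
    q=least_squares(f,x0,loss='soft_l1'); print(name,q.x[:2].round(4),np.degrees(q.x[2]).round(2)); print(f(q.x).reshape(-1,2).round(1).tolist()); return q.x
t,s='pics/top0.png','pics/side0.png'
if __name__=='__main__':
    r=lambda x,y:T(x,y,(345,180),8); rs=lambda x,y:T(x,y,(320,150),8)
    g=atz(t,r(247,298),.088); print(g, atz(s,rs(253,165),.088))
    fit([(t,r(282,152),(.06,0,.088)),(t,r(214,450),(-.06,0,.088)),(t,r(247,298),(0,0,.088)),
         (s,rs(160,80),(.06,0,.088)),(s,rs(360,240),(-.06,0,.088)),(s,rs(253,163),(0,0,.088))],[g[0],g[1],-.2],'scraper')
    fit([(t,r(195,132),(.075,.03,.04)),(t,r(335,170),(.075,-.03,.04)),(t,r(100,488),(-.075,.03,.04)),(t,r(248,522),(-.075,-.03,.04)),
       (s,rs(70,192),(.075,.03,.04)),(s,rs(318,390),(-.075,.03,.04)),(s,rs(428,345),(-.075,-.03,.04))],[g[0],g[1],-.2],'rack')
    b=lambda x,y:T(x,y,(245,140),6); bs=lambda x,y:T(x,y,(210,160),6)
    g=atz(t,b(180,372),.045); print(g)
    B=fit([(t,b(165,252),(.068,0,.045)),(t,b(195,492),(-.068,0,.045)),(t,b(92,148),(.13,.035,.045)),(t,b(270,522),(-.085,-.035,.045)),(t,b(137,540),(-.085,.035,.045)),
      (s,bs(240,350),(.068,0,.045)),(s,bs(480,466),(-.068,0,.045)),(s,bs(98,345),(.13,.035,.045)),(s,bs(552,440),(-.085,-.035,.045)),(s,bs(470,528),(-.085,.035,.045))],[g[0],g[1],.1],'block')
    c,sn=np.cos(B[2]),np.sin(B[2])
    w=lambda x,y,z:[B[0]+c*x-sn*y,B[1]+sn*x+c*y,z]
    for z in (.045,.148,.155,.16,.17,.18,.2):
        for fl,cc in((t,(245,140)),(s,(210,160))):
            print(z,fl,[((proj(fl,w(xx,0,z))-cc+.5)*6-.5).round(0).tolist() for xx in(.09,.115)])
    l=lambda x,y:T(x,y,(150,180),7); ls=lambda x,y:T(x,y,(160,280),6)
    g=atz(t,l(203,178),.044); print(g)
    fit([(t,l(203,178),(0,0,.044)),(t,l(110,460),(-.137,0,.044)),(t,l(172,258),(-.039,0,.044)),
      (s,ls(175,133),(0,0,.044)),(s,ls(322,395),(-.137,0,.044)),(s,ls(209,195),(-.039,0,.044))],[g[0],g[1],-.2],'loupe')
E
python3 fit.py
```

```text
[ 0.5310959  -0.31302813  0.088     ] [ 0.52865315 -0.30982374  0.088     ]
scraper [ 0.5302 -0.3134] -14.74
[[0.0, 0.4], [-0.1, -0.3], [0.1, 0.3], [-0.8, -0.3], [0.1, 0.5], [0.2, -0.5]]
rack [ 0.5275 -0.3117] -15.38
[[-0.3, 0.0], [0.0, 0.3], [0.4, -0.2], [-0.0, 0.6], [-0.6, -1.0], [-0.6, 1.1], [0.6, -0.7]]
[0.58519649 0.00202612 0.045     ]
block [5.844e-01 3.000e-04] 7.42
[[0.6, -0.2], [0.5, 1.0], [-0.1, 0.1], [-0.4, -0.0], [-0.1, -0.4], [-0.2, -0.0], [0.2, 0.3], [-1.3, -0.4], [0.3, -0.7], [0.1, 0.8]]
0.045 pics/top0.png [[164.0, 212.0], [158.0, 168.0]]
0.045 pics/side0.png [[202.0, 332.0], [160.0, 311.0]]
0.148 pics/top0.png [[161.0, 159.0], [156.0, 112.0]]
0.148 pics/side0.png [[188.0, 170.0], [144.0, 150.0]]
0.155 pics/top0.png [[161.0, 155.0], [155.0, 108.0]]
0.155 pics/side0.png [[187.0, 158.0], [143.0, 138.0]]
0.16 pics/top0.png [[161.0, 152.0], [155.0, 105.0]]
0.16 pics/side0.png [[186.0, 149.0], [142.0, 129.0]]
0.17 pics/top0.png [[161.0, 147.0], [155.0, 99.0]]
0.17 pics/side0.png [[185.0, 133.0], [141.0, 113.0]]
0.18 pics/top0.png [[160.0, 141.0], [155.0, 93.0]]
0.18 pics/side0.png [[184.0, 115.0], [139.0, 95.0]]
0.2 pics/top0.png [[160.0, 129.0], [154.0, 81.0]]
0.2 pics/side0.png [[181.0, 80.0], [136.0, 61.0]]
[0.57086168 0.31169749 0.044     ]
loupe [0.5693 0.3114] -16.65
[[0.1, 0.5], [-0.9, 0.5], [0.5, 0.4], [-0.9, -0.7], [-0.1, -1.3], [0.2, 0.6]]
```

```bash
cat > plan.py <<'E'
from h import *
from scipy.spatial.transform import Rotation as Ro
import sys
# target x y z(TCP, m), tool-x yaw deg, tool pointing down
x,y,z,yaw=map(float,sys.argv[1:5])
s=read_state(); R=s["orientation"]; a=np.radians(yaw)
Rt=np.array([[np.cos(a),np.sin(a),0],[np.sin(a),-np.cos(a),0],[0,0,-1]])
d=R.T@(np.array([x,y,z])-s["tool_pos"])*100
rv=Ro.from_matrix(R.T@Rt).as_rotvec(degrees=True)
print("now",s["clock"],s["tool_pos"].round(4),"yaw",np.degrees(np.arctan2(R[1,0],R[0,0])).round(2),"w",round(s["gripper_width"],4),"F",s["force"].round(1))
print("linear cm",d.round(2),"rot",rv.round(2),"rows>=",max(np.linalg.norm(d)/4.17,np.linalg.norm(rv)/7.16).round(1))
E
python3 plan.py .530 -.313 .16 -14.9
python3 -c "
from h import *
crop('pics/side0.png','pics/s_ptr.png',222,164,252,224,10)"
```

```text
now 0.1 [ 0.2917 -0.5802  0.2302] yaw 26.69 w 0.0854 F [ 0.9 -0.8  0.1]
linear cm [ 33.29 -13.16   7.05] rot [-1.100e-01  3.000e-02  4.159e+01] rows>= 8.8
```

View pics/s_ptr.png

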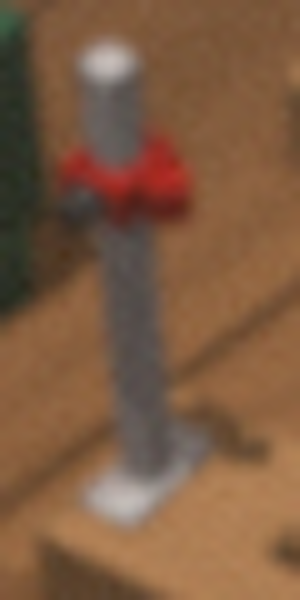

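```bash
python3 -m crank '{"jaw":[1,1,1,1,1,1,1,1,1,1],"linear":[[3.4,-1.3,0.2],[6.8,-2.6,0.4],[10.2,-4,0.8],[13.6,-5.3,1.5],[17,-6.6,2.2],[20.4,-8,3],[23.8,-9.3,4],[27,-10.6,5],[30.2,-12,6],[33.3,-13.16,7.05]],"rot":[[0,0,4],[0,0,8],[0,0,12],[0,0,16],[0,0,20.5],[0,0,25],[0,0,29],[0,0,33],[0,0,37.5],[0,0,41.6]]}'
python3 plan.py .530 -.313 .045 -14.9
python3 - <<'E'
from h import *
snap('top','pics/top1.png');snap('side','pics/side1.png')
crop('pics/top1.png','pics/t1.png',330,160,430,260,6)
crop('pics/side1.png','pics/s1.png',290,110,400,220,5)
E
```

```text
clock: 0.93
tool_pos: [0.531, -0.3117, 0.16]
orientation: [[0.965, -0.261, -0.0], [-0.261, -0.965, 0.0], [-0.001, -0.0, -1.0]]
force: [0.9, 0.1, 0.1]
gripper_width: 0.0853
now 0.9333 [ 0.531  -0.3117  0.16  ] yaw -15.1 w 0.0853 F [0.9 0.1 0.1]
linear cm [-0.06  0.16 11.5 ] rot [-0.02  0.03 -0.2 ] rows>= 2.8
```

View pics/s1.png

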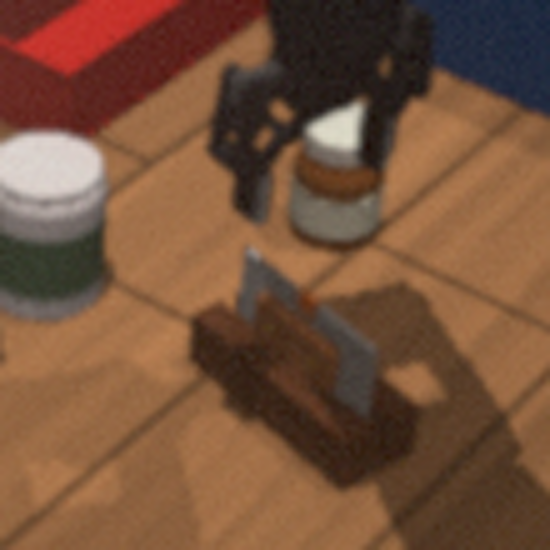

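View pics/t1.png

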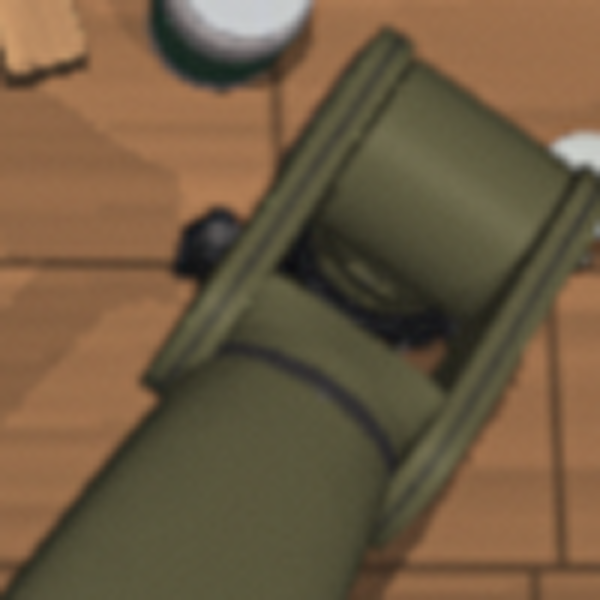

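```bash
python3 -m crank '{"jaw":[1,1,1,1,1,1],"linear":[[-0.06,0.13,3],[-0.06,0.13,6],[-0.06,0.13,8.5],[-0.06,0.13,10.5],[-0.06,0.13,11.4],[-0.06,0.13,11.4]],"rot":[[0,0,0],[0,0,0],[0,0,0],[0,0,0],[0,0,0],[0,0,0]]}'
python3 - <<'E'
from h import *
print(atz('pics/top0.png',(427,188),.085))
snap('side','pics/side2.png')
crop('pics/side2.png','pics/s2.png',300,120,400,220,6)
E
```

```text
clock: 1.53
tool_pos: [0.5272, -0.314, 0.0438]
orientation: [[0.966, -0.258, -0.005], [-0.257, -0.966, 0.003], [-0.005, -0.002, -1.0]]
force: [-0.2, -0.2, 0.2]
gripper_width: 0.0854
[ 0.62634082 -0.48321453  0.085     ]
```

View pics/s2.png

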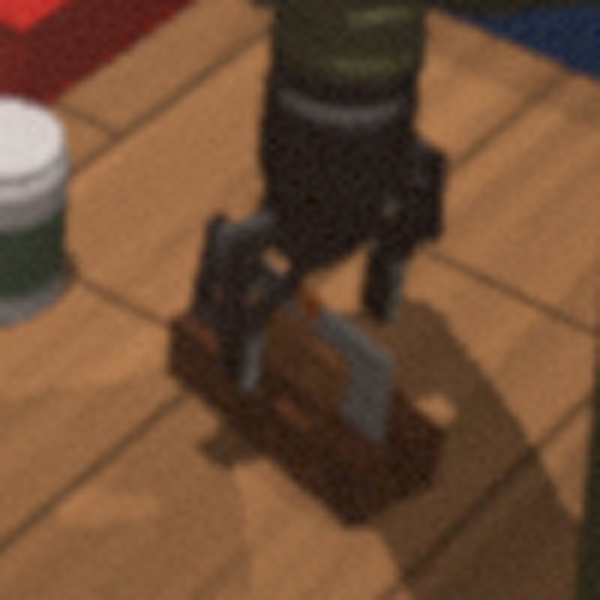

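```bash
python3 -m crank '{"jaw":[-1,-1,-1,-1,-1,-1,-1,-1,-1,-1],"linear":[[0,0,-0.1],[0,0,-0.1],[0,0,-0.1],[0,0,-0.1],[0,0,-0.1],[0,0,-0.1],[0,0,-0.1],[0,0,-0.1],[0,0,-0.1],[0,0,-0.1]],"rot":[[0,0,0],[0,0,0],[0,0,0],[0,0,0],[0,0,0],[0,0,0],[0,0,0],[0,0,0],[0,0,0],[0,0,0]]}'
python3 plan.py .530 -.313 .165 -14.9
```

```text
clock: 2.42
tool_pos: [0.5301, -0.3151, 0.049]
orientation: [[0.966, -0.257, 0.001], [-0.257, -0.966, -0.001], [0.002, 0.001, -1.0]]
force: [-0.8, 0.9, 4.7]
gripper_width: 0.0229
now 2.4167 [ 0.5301 -0.3151  0.049 ] yaw -14.91 w 0.0229 F [-0.8  0.9  4.7]
linear cm [ -0.04  -0.2  -11.6 ] rot [ 0.03 -0.09 -0.01] rows>= 2.8
```

```bash
python3 -m crank '{"jaw":[-1,-1,-1,-1,-1,-1,-1],"linear":[[0,0,-1],[0,0,-3],[0,0,-5.5],[0,0,-8.5],[0,0,-11],[0,0,-11.6],[0,0,-11.6]],"rot":[[0,0,0],[0,0,0],[0,0,0],[0,0,0],[0,0,0],[0,0,0],[0,0,0]]}'
python3 plan.py .5848 .001 .165 7.4
python3 - <<'E'
from h import *
snap('side','pics/side3.png')
crop('pics/side3.png','pics/s3.png',290,90,400,200,5)
E
```

```text
clock: 3.0
tool_pos: [0.5303, -0.3154, 0.1662]
orientation: [[0.966, -0.257, 0.003], [-0.257, -0.966, -0.002], [0.004, 0.002, -1.0]]
force: [0.4, -0.7, -3.3]
gripper_width: 0.0228
now 3.0 [ 0.5303 -0.3154  0.1662] yaw -14.91 w 0.0228 F [ 0.4 -0.7 -3.3]
linear cm [ -2.88 -31.98   0.06] rot [  0.13  -0.2  -22.31] rows>= 7.7
```

View pics/s3.png

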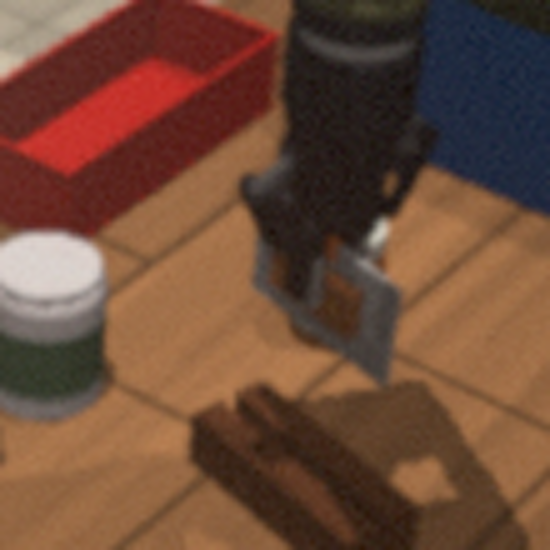

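```bash
python3 -m crank '{"jaw":[-1,-1,-1,-1,-1,-1,-1,-1,-1,-1],"linear":[[-0.2,-2.5,0],[-0.5,-6,0],[-0.9,-10,0],[-1.3,-14,0],[-1.7,-18,0],[-2.1,-22,0],[-2.4,-26,0],[-2.7,-29.5,0],[-2.88,-31.5,0],[-2.88,-31.98,0]],"rot":[[0,0,-2],[0,0,-5],[0,0,-8],[0,0,-11],[0,0,-14],[0,0,-17],[0,0,-20],[0,0,-22],[0,0,-22.3],[0,0,-22.3]]}'
python3 -m crank '{"jaw":[-1,-1,-1],"linear":[[0,0,0.3],[0,0,0.3],[0,0,0.3]],"rot":[[0,0,0],[0,0,0],[0,0,0]]}'
python3 plan.py .5848 .001 .125 7.4
python3 - <<'E'
from h import *
snap('side','pics/side4.png');snap('top','pics/top4.png')
crop('pics/side4.png','pics/s4.png',210,140,310,260,5)
crop('pics/top4.png','pics/t4.png',225,120,325,240,5)
E
```

```text
clock: 3.88
tool_pos: [0.5821, 0.0053, 0.1602]
orientation: [[0.991, 0.133, -0.006], [0.133, -0.991, 0.002], [-0.006, -0.002, -1.0]]
force: [-0.2, 0.2, -2.5]
gripper_width: 0.0229
clock: 4.13
tool_pos: [0.5828, 0.0006, 0.159]
orientation: [[0.992, 0.127, -0.003], [0.127, -0.992, -0.0], [-0.003, -0.0, -1.0]]
force: [-0.7, -0.1, -2.1]
gripper_width: 0.0231
now 4.1333 [0.5828 0.0006 0.159 ] yaw 7.31 w 0.0231 F [-0.7 -0.1 -2.1]
linear cm [ 0.21 -0.01  3.4 ] rot [-0.01  0.17 -0.09] rows>= 0.8
```

View pics/s4.png

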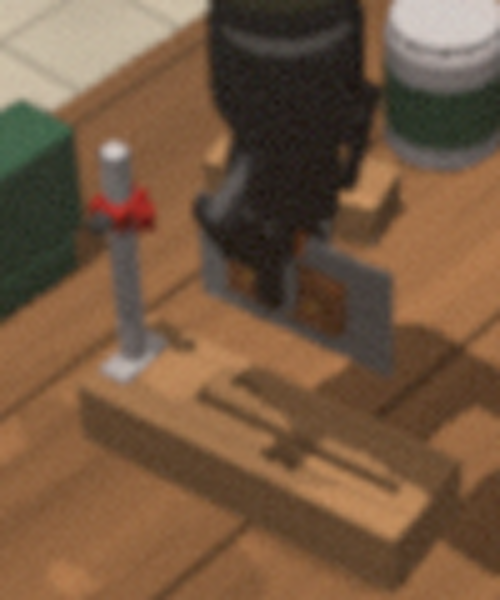

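View pics/t4.png

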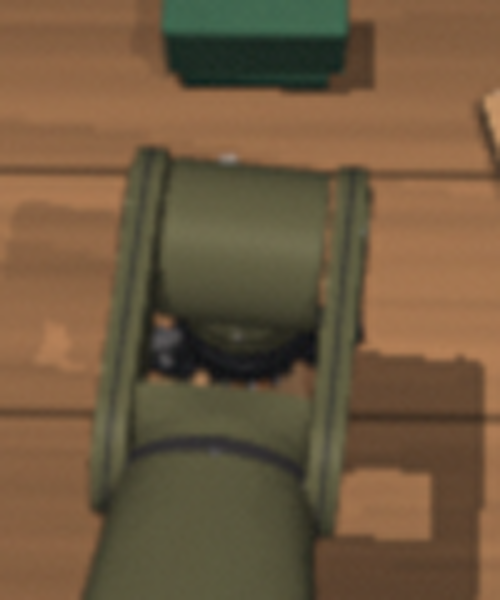

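```bash
python3 - <<'E'
from h import *
s=read_state()
p=s['tool_pos'];R=s['orientation']
f='pics/side4.png'
for zo in(.031,):
  for nm,l in dict(lowpost=(.06,0,0),lowrob=(-.06,0,0),uprob=(-.06,0,.07),uppost=(.06,0,.07),mark=(0,0,.07)).items():
    X=p+R[:,0]*l[0]+np.array([0,0,l[2]-zo])
    print(nm,((proj(f,X)-(210,140)+.5)*5-.5).round())
E
```

```text
lowpost [204. 289.]
lowrob [391. 375.]
uprob [392. 275.]
uppost [198. 189.]
mark [293. 231.]
```

```bash
python3 - <<'E'
from fit import *
b=lambda x,y:T(x,y,(245,140),6); bs=lambda x,y:T(x,y,(210,160),6)
fit([(s,bs(240,350),(.068,0,.045)),(s,bs(480,466),(-.068,0,.045)),(s,bs(98,345),(.13,.035,.045)),(s,bs(552,440),(-.085,-.035,.045)),(s,bs(470,528),(-.085,.035,.045))],[.58,0,.1],'side')
fit([(t,b(165,252),(.068,0,.045)),(t,b(195,492),(-.068,0,.045)),(t,b(92,148),(.13,.035,.045)),(t,b(270,522),(-.085,-.035,.045)),(t,b(137,540),(-.085,.035,.045))],[.58,0,.1],'top')
E
python3 plan.py .5845 .0007 .095 7.4
```

```text
side [ 0.5842 -0.    ] 7.12
[[0.0, -0.1], [0.2, 0.4], [-1.1, -0.6], [0.4, -0.6], [0.1, 0.8]]
top [0.5846 0.0006] 7.61
[[0.4, -0.2], [0.5, 0.9], [-0.4, 0.1], [-0.4, -0.1], [-0.1, -0.5]]
now 4.2333 [5.834e-01 4.000e-04 1.601e-01] yaw 7.28 w 0.0225 F [ 0.2 -0.3 -1.9]
linear cm [ 0.12 -0.02  6.51] rot [-0.    0.07 -0.12] rows>= 1.6
```

```bash
python3 -m crank '{"jaw":[-1,-1,-1,-1,-1,-1,-1,-1],"linear":[[0.1,0,2],[0.1,0,4.5],[0.1,0,6.5],[0.1,0,7.6],[0.1,0,7.8],[0.1,0,7.8],[0.1,0,7.8],[0.1,0,7.8]],"rot":[[0,0,0],[0,0,0],[0,0,0],[0,0,0],[0,0,0],[0,0,0],[0,0,0],[0,0,0]]}'
python3 plan.py .5844 .0003 .054 7.4
python3 - <<'E'
from h import *
snap('side','pics/side5.png')
crop('pics/side5.png','pics/s5.png',220,170,310,260,6)
E
```

```text
clock: 4.9
tool_pos: [0.5862, 0.0016, 0.0848]
orientation: [[0.992, 0.128, 0.003], [0.128, -0.992, -0.0], [0.003, 0.001, -1.0]]
force: [-0.4, 0.6, -1.9]
gripper_width: 0.0228
now 4.9 [0.5862 0.0016 0.0848] yaw 7.37 w 0.0228 F [-0.4  0.6 -1.9]
linear cm [-0.21  0.1   3.08] rot [ 0.04 -0.18 -0.03] rows>= 0.7
```

View pics/s5.png

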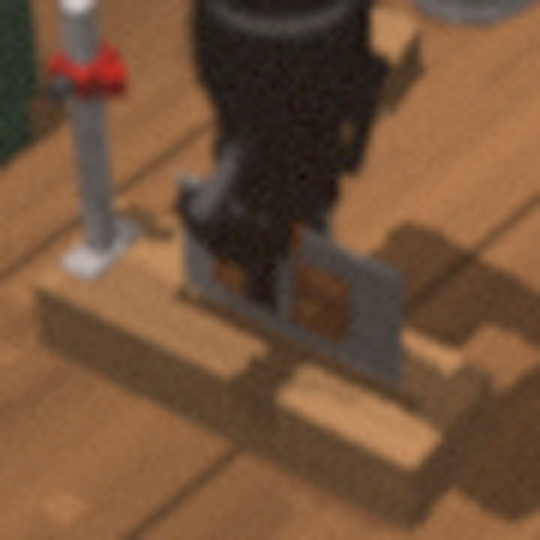

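```bash
python3 -m crank '{"jaw":[-1,-1,-1,-1,-1,-1,-1,-1],"linear":[[-0.1,0.1,0.4],[-0.1,0.1,0.8],[-0.1,0.1,1.2],[-0.1,0.1,1.6],[-0.1,0.1,2.0],[-0.1,0.1,2.4],[-0.1,0.1,2.4],[-0.1,0.1,2.4]],"rot":[[0,0,0],[0,0,0],[0,0,0],[0,0,0],[0,0,0],[0,0,0],[0,0,0],[0,0,0]]}'
python3 plan.py .5844 .0003 .054 7.4
```

```text
clock: 5.62
tool_pos: [0.5837, 0.0008, 0.0583]
orientation: [[0.992, 0.129, -0.001], [0.129, -0.992, 0.0], [-0.001, -0.0, -1.0]]
force: [0.2, -0.6, -3.7]
gripper_width: 0.0227
now 5.6167 [0.5837 0.0008 0.0583] yaw 7.39 w 0.0227 F [ 0.2 -0.6 -3.7]
linear cm [0.06 0.06 0.43] rot [-0.01  0.05 -0.01] rows>= 0.1
```

In the slot with no resistance; go on down to the seat.

```bash
python3 -m crank '{"jaw":[-1,-1,-1,-1,-1],"linear":[[0,0,0.15],[0,0,0.3],[0,0,0.45],[0,0,0.5],[0,0,0.5]],"rot":[[0,0,0],[0,0,0],[0,0,0],[0,0,0],[0,0,0]]}'
python3 plan.py .5844 .0003 .054 7.4
```

```text
clock: 6.03
tool_pos: [0.5841, 0.0007, 0.054]
orientation: [[0.992, 0.129, 0.0], [0.129, -0.992, -0.0], [0.0, 0.0, -1.0]]
force: [-0.7, 0.4, -1.2]
gripper_width: 0.0228
now 6.0333 [0.5841 0.0007 0.054 ] yaw 7.39 w 0.0228 F [-0.7  0.4 -1.2]
linear cm [ 0.02  0.04 -0.  ] rot [ 0.   -0.01 -0.01] rows>= 0.0
```

```bash
python3 -m crank '{"jaw":[-1,-1,-1,-1],"linear":[[0,0,0.1],[0,0,0.15],[0,0,0.15],[0,0,0.15]],"rot":[[0,0,0],[0,0,0],[0,0,0],[0,0,0]]}'
python3 plan.py .5844 .0003 .054 7.4
```

```text
clock: 6.37
tool_pos: [0.5842, 0.0007, 0.054]
orientation: [[0.992, 0.129, -0.0], [0.129, -0.992, -0.0], [-0.0, 0.0, -1.0]]
force: [-4.8, -0.4, 7.7]
gripper_width: 0.0232
now 6.3667 [0.5842 0.0007 0.054 ] yaw 7.39 w 0.0232 F [-4.8 -0.4  7.7]
linear cm [ 0.01  0.04 -0.  ] rot [ 0.    0.01 -0.01] rows>= 0.0
```

Resting (TCP 54 mm as predicted, 8 N reaction). Release, going up 2 mm as the fingers open.

```bash
python3 -m crank '{"jaw":[0,0.5,1,1,1,1,1,1,1,1],"linear":[[0,0,-0.1],[0,0,-0.1],[0,0,-0.1],[0,0,-0.1],[0,0,-0.1],[0,0,-0.1],[0,0,-0.1],[0,0,-1],[0,0,-3],[0,0,-6]],"rot":[[0,0,0],[0,0,0],[0,0,0],[0,0,0],[0,0,0],[0,0,0],[0,0,0],[0,0,0],[0,0,0],[0,0,0]]}'
python3 -m crank '{"jaw":[1,1,1,1],"linear":[[0,0,-4],[0,0,-8],[0,0,-12],[0,0,-15]],"rot":[[0,0,0],[0,0,0],[0,0,0],[0,0,0]]}'
python3 - <<'E'
from h import *
snap('side','pics/side6.png')
crop('pics/side6.png','pics/s6.png',210,160,310,260,6)
E
```

```text
clock: 7.2
tool_pos: [0.5817, 0.0009, 0.1102]
orientation: [[0.992, 0.128, -0.006], [0.129, -0.992, 0.001], [-0.006, -0.001, -1.0]]
force: [0.8, -0.5, -0.3]
gripper_width: 0.0854
clock: 7.53
tool_pos: [0.5847, 0.0007, 0.2675]
orientation: [[0.992, 0.129, 0.005], [0.129, -0.992, -0.0], [0.005, 0.001, -1.0]]
force: [0.4, -0.3, -0.3]
gripper_width: 0.0853
```

View pics/s6.png

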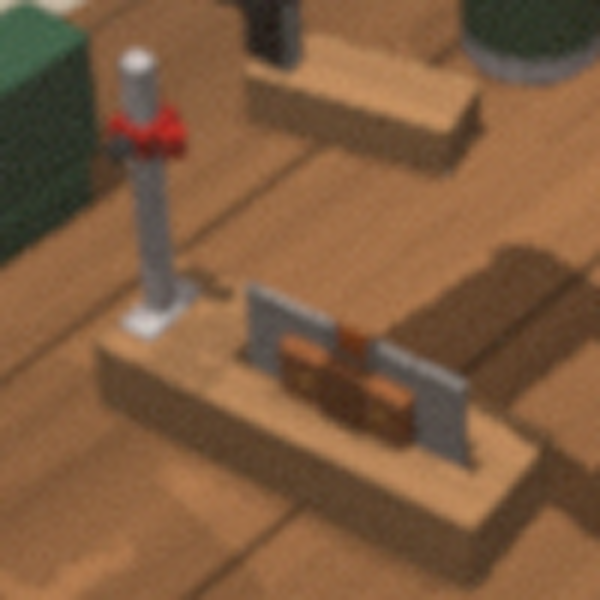

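```bash
python3 - <<'E'
from h import *
f='pics/side6.png';c0=(225,170);S=20
im=cv2.imread(f)[170:200,225:250]; im=cv2.resize(im,None,fx=S,fy=S,interpolation=cv2.INTER_NEAREST)
B=np.array([.5844,.0003]);a=np.radians(7.4)
c,s=np.cos(a),np.sin(a)
def P(x,y,z): return tuple(((proj(f,[B[0]+c*x-s*y,B[1]+s*x+c*y,z])-c0+.5)*S-.5).round().astype(int).tolist())
for z,col in((.155,(255,0,0)),(.165,(0,255,0)),(.175,(255,255,0))):
    cv2.circle(im,P(.09,0,z),5,col,-1); cv2.line(im,P(.09,0,z-.007),P(.09,0,z+.007),col,2); cv2.line(im,P(.09,0,z),P(.115,0,z),col,1); cv2.line(im,P(.115,-.012,z),P(.115,.012,z),col,1)
cv2.imwrite('pics/ptr_ov.png',im)
f='pics/top0.png';c0=(258,145)
im=cv2.imread(f)[145:172,258:285]; im=cv2.resize(im,None,fx=S,fy=S,interpolation=cv2.INTER_NEAREST)
for z,col in((.155,(255,0,0)),(.165,(0,255,0)),(.175,(255,255,0))):
    cv2.circle(im,P(.09,0,z),5,col,-1);  cv2.line(im,P(.09,0,z),P(.115,0,z),col,1); cv2.line(im,P(.115,-.012,z),P(.115,.012,z),col,1)
cv2.imwrite('pics/ptr_ov2.png',im)
E
```

```text
(no output)
```

View pics/ptr_ov.png

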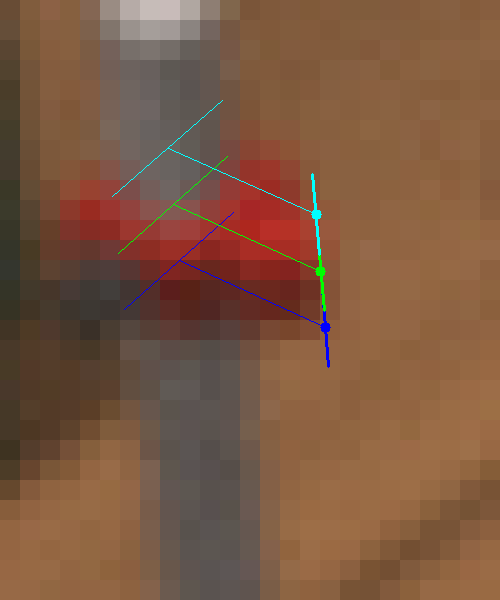

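View pics/ptr_ov2.png

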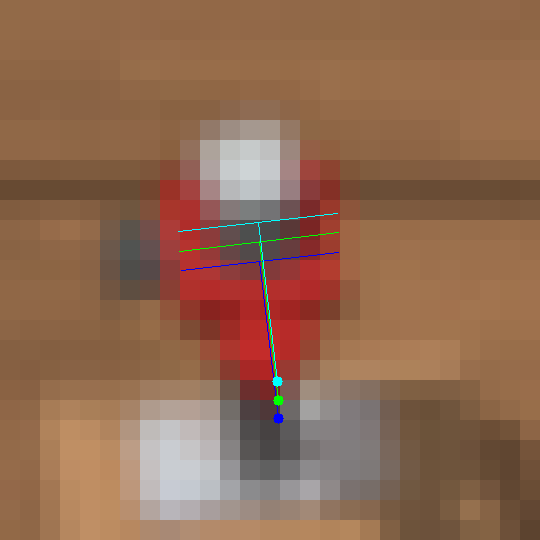

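```bash
python3 - <<'E'
from h import *
from scipy.optimize import differential_evolution
a=np.radians(7.4);c,s=np.cos(a),np.sin(a)
views=[]
for f,(x0,y0,x1,y1) in (('pics/side6.png',(225,172,250,192)),('pics/top0.png',(258,147,285,172))):
    im=cv2.imread(f)[y0:y1,x0:x1].astype(float); b,g,r=im[...,0],im[...,1],im[...,2]
    red=np.clip((r-1.0*np.maximum(g,b))/(r+1)/.75,0,1)
    red=np.clip((red-.55)/.35,0,1)   # wood background ~0.4
    views.append((f,x0,y0,red)); 
    np.set_printoptions(linewidth=200); print((red*9).astype(int))
S=8
def render(v,p,bx,by,z,xa,xb,hy):
    f,x0,y0,red=v; h,w=red.shape
    pts=lambda L:np.array([proj(f,[bx+c*x-s*y,by+s*x+c*y,zz]) for x,y,zz in L])
    m=np.zeros((h*S,w*S),np.uint8)
    L=[(x,y,z+d) for x in(xa,xb) for y in(-hy,hy) for d in(-.007,.007)]
    W=[(xa,y,z+d) for y in(-hy,hy) for d in(-.007,.007)]+[(.09,0,z+d) for d in(-.007,.007)]
    for Q in(L,W):
        q=((pts(Q)-(x0,y0)+.5)*S).astype(np.int32); cv2.fillConvexPoly(m,cv2.convexHull(q),255)
    P=[(.115+dx,dy,zz) for dx in(-.006,.006) for dy in(-.006,.006) for zz in(z+.007,.2)]
    q=((pts(P)-(x0,y0)+.5)*S).astype(np.int32); cv2.fillConvexPoly(m,cv2.convexHull(q),0)
    m=cv2.GaussianBlur(m,(0,0),S*.6)
    return cv2.resize(m,(w,h),interpolation=cv2.INTER_AREA)/255.
for sel in([0],[1],[0,1]):
    def cost(p): return sum(((render(views[i],None,.5844+(p[4] if len(sel)==1 else 0),.0003+(p[5] if len(sel)==1 else 0),*p[:4])-views[i][3])**2).sum() for i in sel)
    r=differential_evolution(cost,[(.145,.183),(.1,.109),(.119,.13),(.007,.015),(-.002,.002),(-.002,.002)],seed=1,maxiter=40,popsize=10)
    print(sel,r.x.round(4),r.fun)
E
```

```text
[[0 0 0 0 0 0 0 0 0 0 0 0 0 0 0 0 0 0 0 0 0 0 0 0 0]
 [0 0 0 0 0 0 0 0 0 0 0 0 0 0 0 0 0 0 0 0 0 0 0 0 0]
 [0 0 0 0 0 0 0 0 0 0 0 0 0 0 0 0 0 0 0 0 0 0 0 0 0]
 [0 0 0 0 0 0 0 0 0 0 0 0 0 0 0 0 0 0 0 0 0 0 0 0 0]
 [0 0 0 0 0 0 0 0 0 0 0 0 0 0 0 0 0 0 0 0 0 0 0 0 0]
 [0 0 0 0 0 0 0 0 0 0 0 0 2 2 0 0 0 0 0 0 0 0 0 0 0]
 [0 0 0 0 0 0 0 0 0 0 0 1 7 7 2 0 0 0 0 0 0 0 0 0 0]
 [0 0 0 1 5 4 0 0 0 0 0 6 9 9 5 0 0 0 0 0 0 0 0 0 0]
 [0 0 0 6 9 8 4 0 0 0 4 8 9 9 9 3 0 0 0 0 0 0 0 0 0]
 [0 0 0 5 8 9 7 6 4 6 8 9 9 9 9 6 0 0 0 0 0 0 0 0 0]
 [0 0 0 1 0 2 7 9 9 9 9 9 9 9 9 7 0 0 0 0 0 0 0 0 0]
 [0 0 0 0 0 0 0 6 9 8 7 9 9 9 9 5 0 0 0 0 0 0 0 0 0]
 [0 0 0 0 0 0 0 0 8 6 4 5 6 7 7 4 0 0 0 0 0 0 0 0 0]
 [0 0 0 0 0 0 0 0 3 4 3 1 4 6 5 1 0 0 0 0 0 0 0 0 0]
 [0 0 0 0 0 0 0 0 0 0 0 0 0 0 0 0 0 0 0 0 0 0 0 0 0]
 [0 0 0 0 0 0 0 0 0 0 0 0 0 0 0 0 0 0 0 0 0 0 0 0 0]
 [0 0 0 0 0 0 0 0 0 0 0 0 0 0 0 0 0 0 0 0 0 0 0 0 0]
 [0 0 0 0 0 0 0 0 0 0 0 0 0 0 0 0 0 0 0 0 0 0 0 0 0]
 [0 0 0 0 0 0 0 0 0 0 0 0 0 0 0 0 0 0 0 0 0 0 0 0 0]
 [0 0 0 0 0 0 0 0 0 0 0 0 0 0 0 0 0 0 0 0 0 0 0 0 0]]
[[0 0 0 0 0 0 0 0 0 0 0 0 0 0 0 0 0 0 0
[... 895 characters left out ...]
0 5 9 9 6 0 0 0 0 0 0 0 0 0 0 0 0]
 [0 0 0 0 0 0 0 0 0 0 0 0 4 8 0 0 0 0 0 0 0 0 0 0 0 0 0]
 [0 0 0 0 0 0 0 0 0 0 0 0 0 0 0 0 0 0 0 0 0 0 0 0 0 0 0]
 [0 0 0 0 0 0 0 0 0 0 0 0 0 0 0 0 0 0 0 0 0 0 0 0 0 0 0]
 [0 0 0 0 0 0 0 0 0 0 0 0 0 0 0 0 0 0 0 0 0 0 0 0 0 0 0]
 [0 0 0 0 0 0 0 0 0 0 0 0 0 0 0 0 0 0 0 0 0 0 0 0 0 0 0]
 [0 0 0 0 0 0 0 0 0 0 0 0 0 0 0 0 0 0 0 0 0 0 0 0 0 0 0]
 [0 0 0 0 0 0 0 0 0 0 0 0 0 0 0 0 0 0 0 0 0 0 0 0 0 0 0]
 [0 0 0 0 0 0 0 0 0 0 0 0 0 0 0 0 0 0 0 0 0 0 0 0 0 0 0]]
[0] [ 0.1636  0.1032  0.125   0.0072 -0.     -0.0002] 7.408018868475765
[1] [0.16   0.109  0.1229 0.0126 0.0016 0.0012] 2.8950084878617104
[0, 1] [0.1644 0.1082 0.1223 0.0114 0.0003 0.0011] 16.255476290220138
```

```bash
python3 plan.py .4946 .3337 .20 -16.6
```

```text
now 7.5833 [5.875e-01 5.000e-04 2.745e-01] yaw 7.4 w 0.0854 F [ 1.6 -0.3  4.4]
linear cm [ -5.03 -34.26   7.26] rot [ 1.000e-02 -9.000e-01  2.399e+01] rows>= 8.5
```

```bash
python3 -m crank '{"jaw":[1,1,1,1,1,1,1,1,1,1],"linear":[[-0.5,-3,0],[-1,-6.5,0],[-1.6,-10.5,0.5],[-2.2,-14.5,1],[-2.8,-18.5,2],[-3.4,-22.5,3],[-4,-26.5,4.5],[-4.6,-30.5,6],[-5,-33.5,7],[-5,-34.2,7]],"rot":[[0,0,2],[0,0,5],[0,0,8],[0,0,11],[0,0,14],[0,0,17],[0,0,20],[0,0,22],[0,0,24],[0,0,24]]}'
python3 -m crank '{"jaw":[1,1],"linear":[[0,0,0],[0,0,0]],"rot":[[0,0,0],[0,0,0]]}'
python3 plan.py .4946 .3337 .08 -16.6
python3 - <<'E'
from h import *
snap('side','pics/side7.png')
crop('pics/side7.png','pics/s7.png',140,250,260,380,4.5)
E
```

```text
clock: 8.42
tool_pos: [0.4871, 0.3367, 0.1894]
orientation: [[0.959, -0.283, -0.005], [-0.283, -0.959, -0.001], [-0.004, 0.002, -1.0]]
force: [-0.9, 0.1, -1.1]
gripper_width: 0.0856
clock: 8.58
tool_pos: [0.4907, 0.3334, 0.1929]
orientation: [[0.959, -0.285, 0.001], [-0.285, -0.959, -0.0], [0.001, 0.0, -1.0]]
force: [-0.1, -0.2, -0.1]
gripper_width: 0.0856
now 8.5833 [0.4907 0.3334 0.1929] yaw -16.54 w 0.0856 F [-0.1 -0.2 -0.1]
linear cm [ 0.36 -0.14 11.29] rot [ 0.01 -0.05  0.06] rows>= 2.7
```

View pics/s7.png

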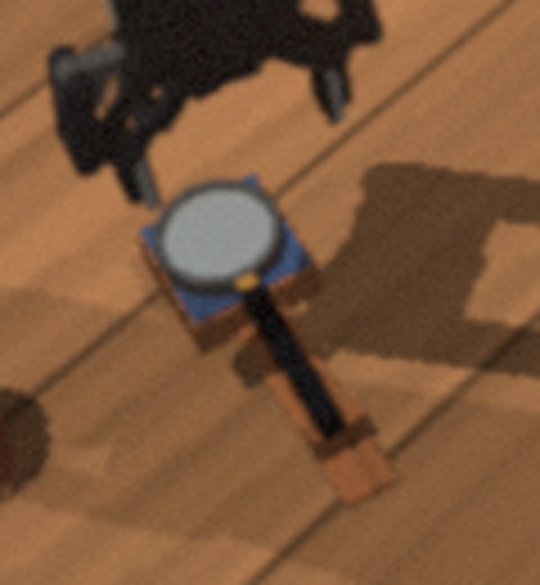

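```bash
python3 -m crank '{"jaw":[1,1,1,1,1,1,1],"linear":[[0.3,-0.1,2.5],[0.36,-0.1,5.5],[0.36,-0.1,8.5],[0.36,-0.1,11],[0.36,-0.1,12],[0.36,-0.1,12],[0.36,-0.1,12]],"rot":[[0,0,0],[0,0,0],[0,0,0],[0,0,0],[0,0,0],[0,0,0],[0,0,0]]}'
python3 plan.py .4946 .3337 .02 -16.6
python3 - <<'E'
from h import *
snap('side','pics/side8.png')
crop('pics/side8.png','pics/s8.png',140,250,260,380,4.5)
E
```

```text
clock: 9.22
tool_pos: [0.4952, 0.3327, 0.0733]
orientation: [[0.958, -0.287, 0.001], [-0.287, -0.958, 0.0], [0.001, -0.001, -1.0]]
force: [1.1, 0.0, -0.0]
gripper_width: 0.0852
now 9.2167 [0.4952 0.3327 0.0733] yaw -16.69 w 0.0852 F [ 1.1  0.  -0. ]
linear cm [-0.09 -0.07  5.33] rot [-0.03 -0.04 -0.09] rows>= 1.3
```

View pics/s8.png

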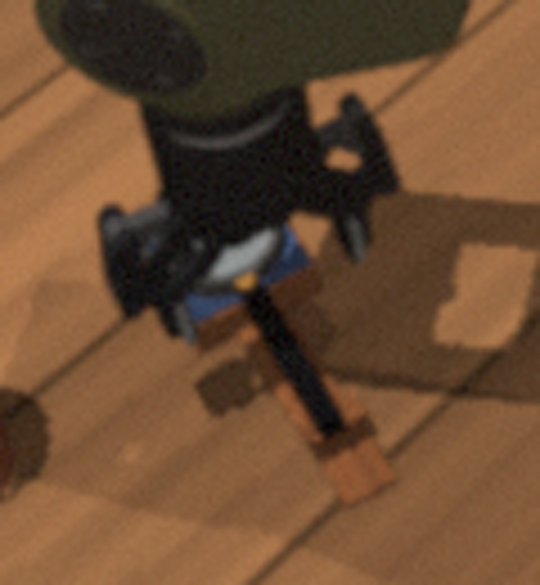

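```bash
python3 - <<'E'
from h import *
f='pics/side8.png'
st=read_state(); p=st['tool_pos'];R=st['orientation']
q=lambda X:((proj(f,X)-(140,250)+.5)*4.5-.5).round()
print('handle',q([.4946,.3337,.037]),q([.4946,.3337,.044]))
for sg in(1,-1):
  print('tip',q(p+R[:,1]*sg*.0427-R[:,2]*.013), q(p+R[:,1]*sg*.0427-R[:,2]*.013-[0,0,.053]))
print(atz(f,(140+270/4.5,250+300/4.5),.086))
E
```

```text
handle [281. 345.] [279. 338.]
tip [343. 253.] [354. 310.]
tip [189. 328.] [206. 383.]
[0.48993197 0.33572794 0.086     ]
```

```bash
python3 -m crank '{"jaw":[1,1,1,1,1],"linear":[[0,0,2],[0,0,4],[0,0,5],[0,0,5.3],[0,0,5.3]],"rot":[[0,0,0],[0,0,0],[0,0,0],[0,0,0],[0,0,0]]}'
python3 -m crank '{"jaw":[0.5,0,-0.5,-1,-1,-1,-1,-1,-1,-1],"linear":[[0,0,0],[0,0,0],[0,0,0],[0,0,0],[0,0,0],[0,0,0],[0,0,0],[0,0,0],[0,0,0],[0,0,0]],"rot":[[0,0,0],[0,0,0],[0,0,0],[0,0,0],[0,0,0],[0,0,0],[0,0,0],[0,0,0],[0,0,0],[0,0,0]]}'
python3 plan.py .4946 .3337 .02 -16.6
python3 - <<'E'
from h import *
snap('side','pics/side9.png')
crop('pics/side9.png','pics/s9.png',140,250,260,380,4.5)
E
```

```text
clock: 9.68
tool_pos: [0.4945, 0.3335, 0.0198]
orientation: [[0.958, -0.286, 0.0], [-0.286, -0.958, 0.0], [0.0, -0.0, -1.0]]
force: [0.4, -0.4, -0.1]
gripper_width: 0.0855
clock: 10.52
tool_pos: [0.4945, 0.3336, 0.0198]
orientation: [[0.958, -0.286, 0.001], [-0.286, -0.958, 0.0], [0.001, -0.001, -1.0]]
force: [-1.3, -0.8, 3.3]
gripper_width: 0.0128
now 10.5167 [0.4945 0.3336 0.0198] yaw -16.61 w 0.0128 F [-1.3 -0.8  3.3]
linear cm [ 0.   -0.01 -0.02] rot [-0.03 -0.03 -0.01] rows>= 0.0
```

View pics/s9.png

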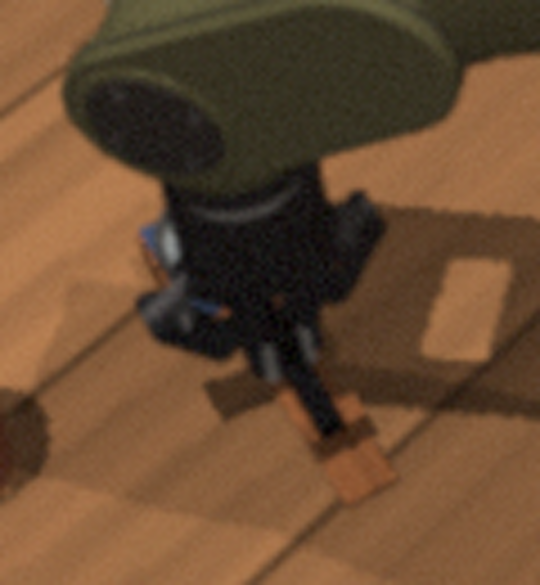

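```bash
python3 -m crank '{"jaw":[-1,-1,-1,-1,-1,-1,-1,-1,-1,-1],"linear":[[0,0,-0.3],[0,0,-1],[0,0,-2.5],[0,0,-5],[0,0,-8],[0,0,-11],[0,0,-14],[0,0,-16.5],[0,0,-17.5],[0,0,-17.5]],"rot":[[0,0,0],[0,0,0],[0,0,0],[0,0,0],[0,0,0],[0,0,0],[0,0,0],[0,0,0],[0,0,0],[0,0,0]]}'
python3 -m crank '{"jaw":[-1,-1],"linear":[[0,0,0],[0,0,0]],"rot":[[0,0,0],[0,0,0]]}'
python3 - <<'E'
from h import *
print(atz('pics/top0.png',(203,153),.15))
snap('side','pics/side10.png');snap('top','pics/top10.png')
crop('pics/side10.png','pics/s10.png',120,180,260,320,4)
crop('pics/top10.png','pics/t10.png',120,120,260,260,4)
E
python3 plan.py .5065 -.0012 .21 1
```

```text
clock: 11.4
tool_pos: [0.4956, 0.3342, 0.1979]
orientation: [[0.958, -0.286, 0.005], [-0.286, -0.958, 0.003], [0.004, -0.004, -1.0]]
force: [0.7, -0.5, -1.9]
gripper_width: 0.0131
clock: 11.57
tool_pos: [0.4929, 0.3327, 0.1916]
orientation: [[0.958, -0.286, -0.004], [-0.286, -0.958, -0.002], [-0.003, 0.003, -1.0]]
force: [0.0, 0.1, -1.0]
gripper_width: 0.0129
[0.71294408 0.22239784 0.15      ]
now 11.6667 [0.4929 0.3327 0.1914] yaw -16.61 w 0.0131 F [-0.   0.4 -0.2]
linear cm [10.84 31.61 -1.79] rot [  0.16   0.22 -17.61] rows>= 8.0
```

View pics/s10.png

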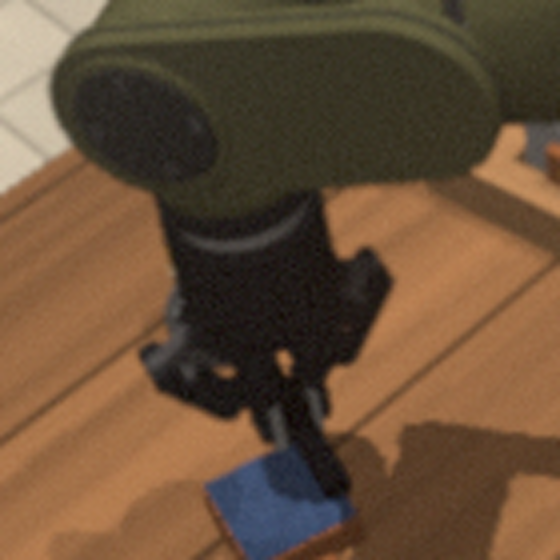

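View pics/t10.png

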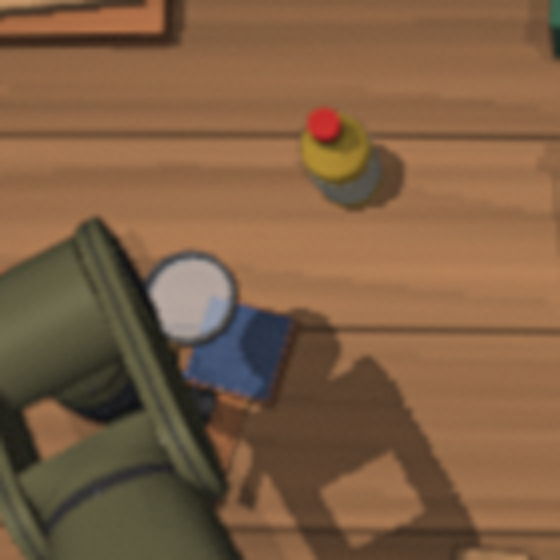

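```bash
python3 - <<'E'
from h import *
st=read_state(); p=st['tool_pos'];R=st['orientation']
m=atz('pics/top10.png',(120+192.5/4-.5,120+298.5/4-.5),.2085); print(m,p, R.T@(m-p))
E
```

```text
[0.56952965 0.3104322  0.2085    ] [0.49291881 0.33270466 0.19136272] [ 0.0797229  -0.00050111 -0.01740626]
```

```bash
python3 plan.py .5052 .0006 .19 0; python3 -m crank '{"jaw":[-1,-1,-1,-1,-1,-1,-1,-1,-1,-1],"linear":[[0.7,2.1,0],[1.6,4.8,0],[2.7,8,0],[3.9,11.5,0],[5.1,15,0],[6.3,18.5,0],[7.4,21.7,0],[8.4,24.6,0],[9.2,27,0],[9.8,28.8,0]],"rot":[[0,0,-1],[0,0,-3],[0,0,-5],[0,0,-7],[0,0,-9],[0,0,-11],[0,0,-13],[0,0,-15],[0,0,-16],[0,0,-16.6]]}'
python3 plan.py .5052 .0006 .19 0
```

```text
now 11.6667 [0.4929 0.3327 0.1914] yaw -16.61 w 0.0131 F [-0.   0.4 -0.2]
linear cm [10.67 31.47  0.21] rot [  0.16   0.22 -16.61] rows>= 8.0
clock: 12.5
tool_pos: [0.5048, 0.0273, 0.1926]
orientation: [[1.0, -0.001, -0.003], [-0.001, -1.0, -0.0], [-0.003, 0.0, -1.0]]
force: [0.7, -0.4, -0.4]
gripper_width: 0.0127
now 12.5 [0.5048 0.0273 0.1926] yaw -0.06 w 0.0127 F [ 0.7 -0.4 -0.4]
linear cm [0.04 2.67 0.26] rot [ 0.02  0.16 -0.06] rows>= 0.6
```

```bash
python3 -m crank '{"jaw":[-1,-1,-1,-1,-1,-1,-1,-1,-1],"linear":[[0.2,1,0],[0.4,1.8,0],[0.4,2.4,0],[0.4,2.7,0],[0.4,2.7,0],[0.4,2.7,0],[0.4,2.7,0],[0.4,2.7,0],[0.4,2.7,0]],"rot":[[0,0,0],[0,0,0],[0,0,0],[0,0,0],[0,0,0],[0,0,0],[0,0,0],[0,0,0],[0,0,0]]}'
python3 plan.py .5052 .0006 .147 0
python3 - <<'E'
from h import *
snap('side','pics/side11.png');snap('top','pics/top11.png')
crop('pics/side11.png','pics/s11.png',200,130,320,260,4.5)
crop('pics/top11.png','pics/t11.png',220,120,330,230,5)
E
```

```text
clock: 13.25
tool_pos: [0.5097, 0.0029, 0.1943]
orientation: [[1.0, 0.001, 0.0], [0.001, -1.0, 0.0], [0.0, -0.0, -1.0]]
force: [0.3, -0.1, -1.0]
gripper_width: 0.0128
now 13.25 [0.5097 0.0029 0.1943] yaw 0.03 w 0.0128 F [ 0.3 -0.1 -1. ]
linear cm [-0.45  0.23  4.73] rot [-0.01 -0.    0.03] rows>= 1.1
```

View pics/s11.png

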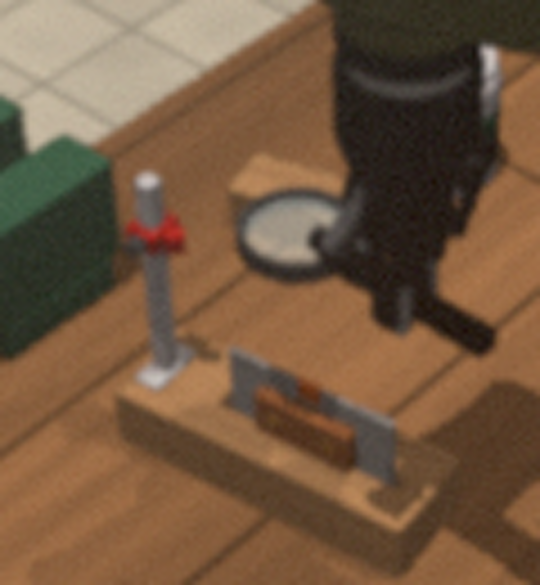

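View pics/t11.png

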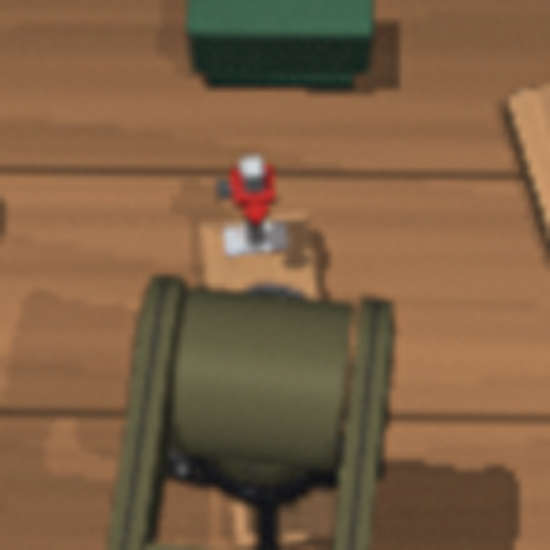

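```bash
python3 -m crank '{"jaw":[-1,-1,-1,-1,-1,-1,-1,-1,-1,-1],"linear":[[-0.3,0.1,0.7],[-0.45,0.2,1.4],[-0.45,0.2,2.1],[-0.45,0.2,2.8],[-0.45,0.2,3.5],[-0.45,0.2,4.1],[-0.45,0.2,4.5],[-0.45,0.2,4.7],[-0.45,0.2,4.7],[-0.45,0.2,4.7]],"rot":[[0,0,0],[0,0,0],[0,0,0],[0,0,0],[0,0,0],[0,0,0],[0,0,0],[0,0,0],[0,0,0],[0,0,0]]}'
python3 -m crank '{"jaw":[-1,-1,-1,-1],"linear":[[0,0,0],[0,0,0],[0,0,0],[0,0,0]],"rot":[[0,0,0],[0,0,0],[0,0,0],[0,0,0]]}'
python3 plan.py .5052 .0006 .147 0
python3 - <<'E'
from h import *
f='pics/side12.png'
snap('side',f)
crop(f,'pics/s12.png',210,150,310,260,5)
st=read_state(); p=st['tool_pos'];R=st['orientation']
L=p+R@[.079,0,-.017]; print('lens',L)
q=lambda X:((proj(f,X)-(210,150)+.5)*5-.5).round()
print('lens px',q(L), 'rim ext', [q(L+[.035*np.cos(a),.035*np.sin(a),0]).tolist() for a in np.arange(0,6.28,np.pi/4)])
print('mark px',q([.5842,.0007,.093]))
print('ptr tip at .164',q([.5844+.09*np.cos(.129),.0003+.09*np.sin(.129),.164]))
E
```

```text
clock: 14.18
tool_pos: [0.5054, 0.0004, 0.1474]
orientation: [[1.0, -0.0, 0.0], [-0.0, -1.0, -0.0], [0.0, 0.0, -1.0]]
force: [-0.5, 0.6, -0.4]
gripper_width: 0.0128
clock: 14.52
tool_pos: [0.5054, 0.0004, 0.1477]
orientation: [[1.0, -0.0, 0.001], [-0.0, -1.0, -0.0], [0.001, 0.0, -1.0]]
force: [-0.3, 0.0, -0.2]
gripper_width: 0.0128
now 14.5167 [5.054e-01 4.000e-04 1.477e-01] yaw -0.01 w 0.0128 F [-0.3  0.  -0.2]
linear cm [-0.02 -0.02  0.07] rot [ 0.   -0.03 -0.01] rows>= 0.0
lens [5.84370263e-01 3.80266202e-04 1.64600149e-01]
lens px [293. 231.] rim ext [[244.0, 201.0], [225.0, 234.0], [247.0, 266.0], [296.0, 277.0], [344.0, 261.0], [360.0, 227.0], [338.0, 197.0], [290.0, 186.0]]
mark px [296. 329.]
ptr tip at .164 [155. 169.]
```

View pics/s12.png

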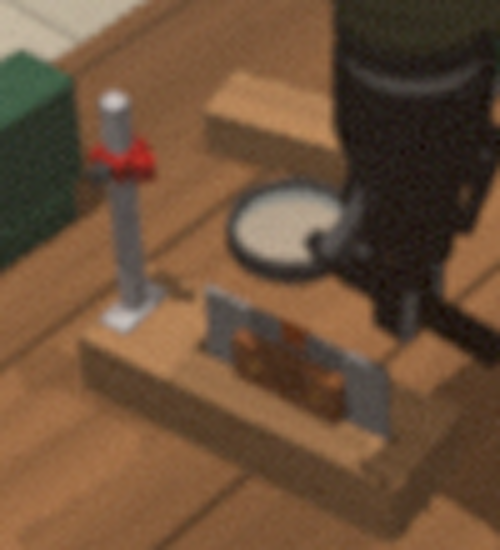

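```bash
python3 -m crank '{"jaw":[-1,-1,-1,-1],"linear":[[0,0,0],[0,0,0],[0,0,0],[0,0,0]],"rot":[[0,0,0],[0,0,0],[0,0,0],[0,0,0]]}'
python3 - <<'E'
from h import *
print(read_state()['joint_vel'].round(2))
import workcell
snap('top','pics/top13.png')
print(sign_off())
E
```

```text
clock: 14.9
tool_pos: [0.5052, 0.0004, 0.1473]
orientation: [[1.0, -0.0, -0.0], [-0.0, -1.0, -0.0], [-0.0, 0.0, -1.0]]
force: [-0.3, -0.3, -0.9]
gripper_width: 0.0126
[ 0.01 -0.03 -0.04  0.18  0.09 -0.  ]
the job is handed in; nothing more can be done
None
```

View pics/top13.png

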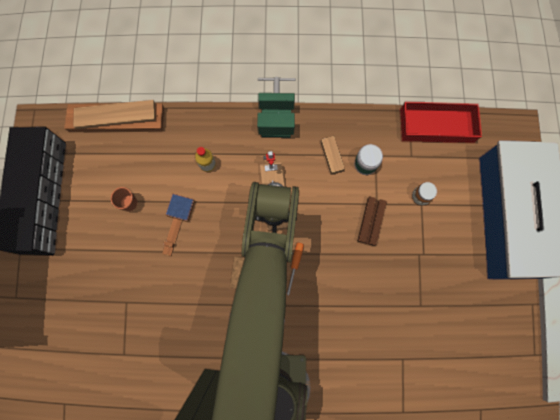

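I moved the scraper from the rack into the block's slot and let go of it. The loupe is now held in the air over the orange mark, and the job was handed in at 14.9 s. The sign-off gave no verdict.

- **Scraper:** it went down until the grip bore on the block, with an 8 N reaction. The tool was at 54 mm, the height predicted for fully seated. The side picture after release shows it standing upright in the slot.
- **Loupe:** my last figures put the lens centre about 1 mm sideways from the mark and level. It is at z ≈ 0.164–0.165 m, about 70 mm above the scraper's edge. The arm was still, with joint speeds below 0.2°/s, and the loupe never came near the scraper.
- **Pointer height:** this is the least certain number. My estimates ran from 0.160 to 0.167 m, and I used 0.164 m. That spread is inside the 8 mm tolerance.
- **Last pictures:** in the final top view the bystanders look unmoved, though the arm partly hides the sanding block. The arm also covers the lens there, so the lens position rests on the side view and an earlier top-view measurement of the grip.

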